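# Set and lock the air pressure for the screwdriver

### The job

Set the bench air regulator for the air screwdriver: gently pull its knob up until it unlocks, turn it clockwise to raise the pressure until the gauge needle stands between the two tabs of the marker, then push the knob back down fully home so that it is locked there with the needle still between the tabs. The lock teeth are small, so never force the knob: if it will not go down, ease it a little to either side until it drops in. Do not touch the gauge, and leave everything else on the bench where it is.

Things in the scene. Friction and masses are not known exactly. Their poses are not given: they have to be found in the camera images.
- unit: air service unit fixed to the bench: filter, regulator and lubricator in a row on a black bracket. Origin on the bench under the regulator knob's axis; z up, y along the row (280 mm long) to filter and supply pipe, x to the gauge. Apart from the knob nothing is over 206 mm high: filter and lubricator, 66 mm either side of the knob's axis, reach 197 mm; the gauge, 45 to 135 mm out along +x, 190 mm.
- knob: the regulator's knob: black ribbed upright cylinder, 52 mm across, 42 mm tall, on the middle module. Origin on its axis at its underside; z up. It pulls up 8 mm to a firm stop and stays where left (4 N drag). In the lowest 5.5 mm it sits between the collar's teeth and cannot turn (2 degrees play each way); above, it turns against 0.1 N m, clockwise from above raising the needle. Lock bears 30 N.
- knob_top (a point): centre of the knob's flat top, 42 mm above its origin: 250.5 mm above the bench when home, 258.5 mm when pulled fully up.
- collar: fixed toothed steel collar, hidden under the knob when home. Origin on the knob's axis where the knob's underside lies when home, 208.5 mm above the bench. A castellated ring: the knob goes down only where its lugs meet gaps, on a tooth it stops 5.5 mm short of home. The gaps cannot be seen; the nearest is never more than 20 degrees away to one side or the other.
- needle: black pointer of the 80 mm white dial gauge in front of the regulator, whose face looks up, leaning 25 degrees towards the unit's +x. Origin on its pivot; x along the needle to its tip, z out of the dial's face. It follows the knob by about half the knob's angle, both clockwise (knob seen from above, needle seen facing the dial).
- needle_tip (a point): the tip of the needle, 28 mm from its pivot.
- marker: black setting marker on the gauge's rim: two short tabs reaching in over the dial's edge, inner edges about 12 degrees either side of the middle. Origin on the dial's axis, 3 mm above the needle's; x outward to the middle between the tabs, z out of the dial's face. It stays put, not to be touched. At the start it stands 27 to 75 degrees clockwise of the needle.
- coupler: white plastic drive coupler, 42 mm across, 26 mm high, flat on the bench near the unit; origin at the centre of its underside. To be left alone.
- bearing: steel ball bearing, 35 mm outside diameter, 11 mm high, flat on the bench near the unit; origin at the centre of its underside. To be left alone.
- screwdriver: hand screwdriver with a yellow handle, 190 mm long, lying on the bench between the unit and the robot; origin at the centre of its underside. To be left alone.
- air_driver: straight air screwdriver, grey body 36 mm square, 230 mm long, lying on the bench; origin at the centre of its underside. To be left alone.
- multimeter: orange multimeter 150 x 76 x 34 mm (40 mm with its dial), lying face up; origin at the centre of its underside. To be left alone.
- armature: motor armature, 53 mm diameter with copper winding on a 150 mm shaft, lying on its side; origin at the centre of its underside. To be left alone.
- spray_can: spray can, 58 mm diameter, 165 mm tall, standing; origin at the centre of its underside. To be left alone.

How it is judged:
By the outcome, as a careful person would: the job done as asked, in the order asked, and still so for the second after the job is handed in, with the robot touching nothing.
It also fails if it takes over 67 s, if anything falls off the work surface, if the arm or the gripper's body presses on something with over 40 N, if the wrist force passes 120 N, or if a joint passes its speed limit or range.

### The arm

A 7-joint arm with a two-finger parallel gripper is mounted at the origin on the work surface. World frame = base frame: x ahead of the robot, y to its left, z up, the work surface at z = 0. Lengths are in m, angles in rad, forces in N, time in s.
With the tool pointing down it reaches from about 0.4 to 0.85 m from the base axis. Payload 10.4 kg.
Tool frame: the origin (TCP) lies at the very end of the fingers, on their centre line; the grasp point (between the pads) lies 19 mm behind it; y points along the fingers, x is the direction in which the jaws open and shut, and the axes are right-handed (so a half turn about y gives the same grasp; the last joint's range is limited). The gripper opens to 87 mm and grips with 3 to 60 N. Pads are 19 mm wide; open, the fingers measure 117 mm over their backs; the gripper's body (75 mm by 190 mm) begins 51 mm behind the grasp point.
Start: joints at [1.3, 0.332, -0.065, 1.46, 0.022, 1.35, -0.088], TCP at [0.153, -0.606, 0.223] pointing down, gripper open.
Joint ranges: [-2.6, 2.6], [-0.5, 2.12], [-1.47, 1.34], [0.16, 2.42], [-1.27, 4.41], [0.06, 2.06], [-2.6, 2.6]. Speed limits (rad/s): [2.22, 2.22, 2.79, 2.79, 3.14, 3.14, 3.14].

### API

Orientations are given as a unit quaternion [x, y, z, w].
In Python, from bench import readout, vision, r gives the robot as it stands.
- The arm moves only by the tool arm_command, never from a script. Its argument "targets" is a list that holds one entry, the list of rows, each a list of 6 numbers: the shift along the tool's x, y, z in m, then the turn, a rotation vector about the tool's x, y, z in degrees. A call has 1 to 12 rows; each row shifts and turns the commanded pose from where the row before left it, along the tool's axes as they then stand; what a row does not reach is not made up. A row lasts 1/12 s, in which the tool goes at most 41.7 mm and 7.16 degrees, less where a joint would pass 70% of its speed; a pose out of reach is approached as far as the arm can. A call is refused whole if a number of a shift passes 0.0417 or a number of a turn 7.16, either way. A call with a gripper value outside its range is refused whole. "hand" is the opening, from 0 (shut) to 1 (fully open), set as the call begins (left out, the last holds). The fingers move at their own pace and stop on an object; "grip_force" is the grip in N (left out, the last holds). Time passes only in rows, so rows that do not move let the fingers close. It gives the time, the measured TCP pose, the force and the opening at its end, in the units of the state.
- readout.read_state(): the state, without advancing time (a new reading comes with each control period).
- vision.camera(name): name is "scene" or "side" or "wrist"; returns a dict with "pixels" (400x640x3 uint8, blue, green, red), "fovy" (degrees; the focal length in pixels is half the picture's height over the tangent of half this angle, whatever the lens; pixels are square), "cx", "cy" (the principal point, pixels), "R" (3x3) and "t" (3): a world point X has camera coordinates R X + t; the wrist camera has in their place "mount" (4x4, takes a point from camera to tool coordinates, whose origin is the TCP and whose axes are the tool frame's). Camera axes: x right, y down, z forward; pixel columns grow to the right and rows downward; lengths in m; the calibration is good to about 2 mm. A picture is of the moment at which its call begins: read the wrist's pose just before it. There is no depth.
- r.close_job(): hands the job in, once; it reports no verdict.
The state is a dict: "time": time; "joint_positions": joint angles; "joint_vel": joint speeds; "joint_torque": joint torques, N m; "ee_pos": TCP position; "eef_rot": TCP orientation; "ft_force": force on the tool from outside, world axes, zero at the start; "torque": the same for the moment, N m; "width": finger opening in m.
Only numpy, scipy, OpenCV 4.12 (cv2) and the standard library are available. Lean on these libraries where they do the work, as an engineer would, in place of code of your own. Each camera call takes 0.05 s, during which the arm holds its last target.

## Working session

There is one attempt and no reset: what is moved stays moved. The work goes in short steps, Python scripts to look and compute and a tool call to move; the robot and the scene stay as the last step left them, time stands still between calls to the robot, and variables do not carry over. Pictures are saved under pics/ and viewed, and the job is handed in when it is done.

Besides the shell and the picture viewer there is one more tool, called after ">>>" as a command line: name --argument value ..., lists and objects as JSON in quotes. arm_command: Moves the arm, as the interface text tells. Its arguments: {"type":"object","properties":{"targets":{"type":"array","items":{"type":"array","items":{"type":"array","items":{"type":"number"}}}},"hand":{"type":"number"},"grip_force":{"type":"number"}},"required":["targets"]}

```bash
ls; mkdir -p pics
python3 - <<'E'
from bench import readout, vision, r
import cv2,numpy as np
s=readout.read_state()
print({k:np.round(v,4).tolist() for k,v in s.items()})
for n in ["scene","side","wrist"]:
    c=vision.camera(n); cv2.imwrite(f"pics/{n}0.png",c["pixels"])
    print(n,{k:np.round(v,4).tolist() for k,v in c.items() if k!="pixels"})
E
```

```text
pics
{'time': 0.0, 'joint_positions': [1.3004, 0.3329, -0.0647, 1.461, 0.0216, 1.3499, -0.0885], 'joint_vel': [-0.0004, -0.0013, -0.0016, -0.0003, 0.0005, -0.0012, -0.0007], 'joint_torque': [-0.0013, -62.3251, 0.0238, -38.9899, -0.0614, 0.0398, 0.0002], 'ee_pos': [0.1532, -0.6055, 0.2218], 'eef_rot': [-0.5577, 0.4348, -0.4339, 0.5583], 'ft_force': [-0.9821, -0.1024, -0.2465], 'torque': [-0.0079, -0.0139, -0.036], 'width': 0.087}
scene {'fovy': 44.8288, 'cx': 319.4136, 'cy': 200.4207, 'R': [[-0.8103, 0.586, 0.0089], [0.3184, 0.4528, -0.8328], [-0.492, -0.672, -0.5535]], 't': [0.4474, -0.0626, 1.8037]}
side {'fovy': 43.5183, 'cx': 315.9309, 'cy': 199.812, 'R': [[-0.9735, -0.2285, 0.007], [-0.1521, 0.6246, -0.766], [0.1706, -0.7468, -0.6428]], 't': [0.5475, 0.1877, 1.5512]}
wrist {'fovy': 68.0491, 'cx': 319.6584, 'cy': 201.0442, 'mount': [[1.0, 0.0001, 0.0004, -0.0008], [-0.0004, -0.2938, 0.9559, -0.1625], [0.0003, -0.9559, -0.2938, 0.0802], [0.0, 0.0, 0.0, 1.0]]}
```

View pics/scene0.png

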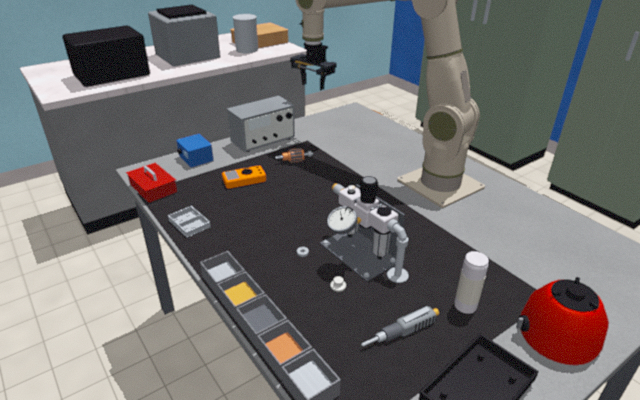

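View pics/side0.png

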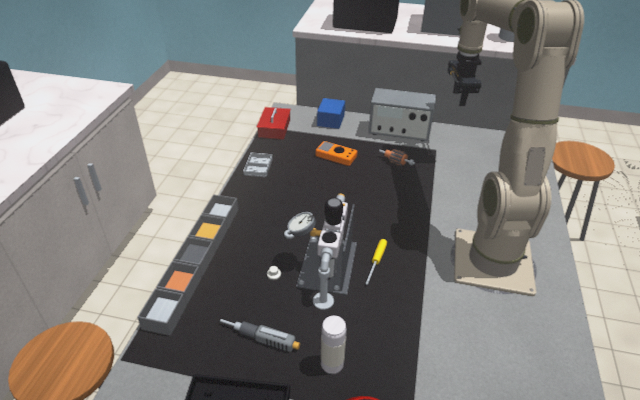

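View pics/wrist0.png

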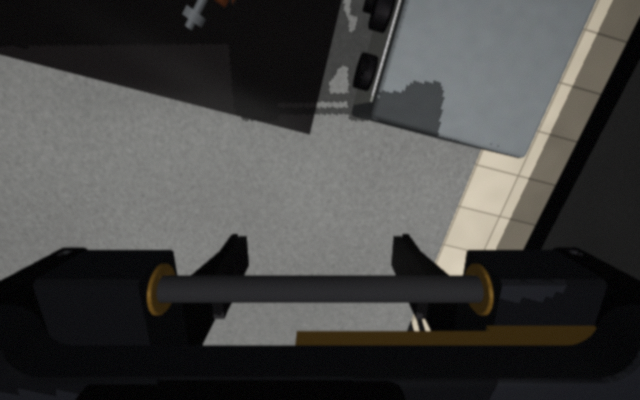

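The scene view shows the knob at about (369,185) and the gauge at (342,219). The side view has the knob at (334,207) and the gauge at (301,222). I'll zoom in on both.

Run:
```python
import cv2
a=cv2.imread("pics/scene0.png")[165:295,310:420]; b=cv2.imread("pics/side0.png")[185:315,275:385]
import numpy as np
cv2.imwrite("pics/z0.png",cv2.resize(np.hstack([a[:110],b[:110]]),None,fx=3.6,fy=3.6,interpolation=cv2.INTER_CUBIC))
```

```text
(no output)
```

View pics/z0.png

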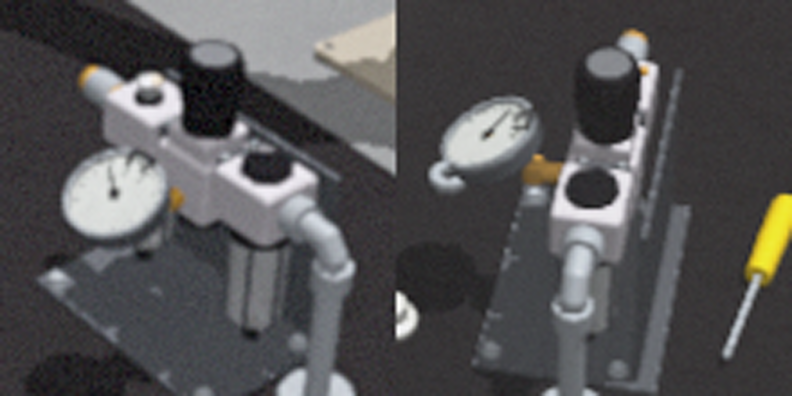

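```bash
cat > h.py <<'E'
import numpy as np, cv2
from scipy.optimize import least_squares
from scipy.spatial.transform import Rotation as Rot
def proj(c,X):
    f=200/np.tan(np.radians(c["fovy"])/2); p=np.asarray(X)@np.asarray(c["R"]).T+c["t"]
    return f*p[...,:2]/p[...,2:]+[c["cx"],c["cy"]]
def ray(c,uv):
    f=200/np.tan(np.radians(c["fovy"])/2); R=np.asarray(c["R"])
    d=R.T@np.array([(uv[0]-c["cx"])/f,(uv[1]-c["cy"])/f,1]); o=-R.T@np.asarray(c["t"]); return o,d
def atz(c,uv,z):
    o,d=ray(c,uv); return o+d*(z-o[2])/d[2]
def tri(cs,uvs):
    g=lambda X:np.concatenate([proj(c,X)-u for c,u in zip(cs,uvs)])
    q=least_squares(g,[.5,0,.2]); return q.x,q.fun
def wcam(c,s):
    T=np.eye(4);T[:3,:3]=Rot.from_quat(s["eef_rot"]).as_matrix();T[:3,3]=s["ee_pos"]
    M=T@np.asarray(c["mount"]); c=dict(c); c["R"]=M[:3,:3].T; c["t"]=-M[:3,:3].T@M[:3,3]; return c
E
python3 - <<'E'
from h import *
from bench import readout, vision, r
s=readout.read_state(); c=vision.camera("scene");d=vision.camera("side")
print(s["time"])
def sh(n,u,v,z=None):
    print(n,tri([c,d],[u,v]))
    if z: print("   ",atz(c,u,z),atz(d,v,z))
sh("knobtop",(369.2,179.7),(335.2,202.5),.2505)
sh("cap+y",(384.2,210.3),(329.2,237.2),.197)
sh("pivot",(310+113/3.6,165+191/3.6),(275+90/3.6,185+134/3.6))
print(Rot.from_quat(s["eef_rot"]).as_matrix())
E
```

```text
0.15
knobtop (array([0.4790333 , 0.13074957, 0.24743033]), array([ 0.06502444,  0.15114192,  0.02076474, -0.16181916]))
    [0.48214704 0.13377851 0.2505    ] [0.47832308 0.13500766 0.2505    ]
cap+y (array([0.47910565, 0.20097507, 0.18283474]), array([ 0.24814846,  0.54895545,  0.09518553, -0.5903742 ]))
    [0.49265084 0.21315416 0.197     ] [0.47617578 0.21758092 0.197     ]
pivot (array([0.57804245, 0.13787314, 0.16057836]), array([ 0.23366716,  0.52457314,  0.08974427, -0.59312405]))
[[ 2.45262957e-01 -2.60490836e-04  9.69456556e-01]
 [-9.69456064e-01  9.76603950e-04  2.45263095e-01]
 [-1.01066389e-03 -9.99999489e-01 -1.30096480e-05]]
```

```bash
cat >> h.py <<'E'
def plan(s,wps,n):
    """wps: list of (t0..1, x,y,z, yaw_deg of tool x) ; prints tool rows"""
    M=Rot.from_quat(s["eef_rot"]).as_matrix(); p=np.array(s["ee_pos"]); yaw=np.degrees(np.arctan2(M[1,0],M[0,0]))
    T=[0]+[w[0] for w in wps]; rows=[]
    rad=lambda x,y:(np.hypot(x,y),np.degrees(np.arctan2(y,x)))
    P=np.array([[*rad(p[0],p[1]),p[2],yaw]]+[[*rad(w[1],w[2]),w[3],w[4]] for w in wps])
    prev=p;py=yaw
    for i in range(1,n+1):
        q=[np.interp(i/n,T,P[:,k]) for k in range(4)]
        X=np.array([q[0]*np.cos(np.radians(q[1])),q[0]*np.sin(np.radians(q[1])),q[2]])
        a=np.radians(py);R=np.array([[np.cos(a),0,-np.sin(a)],[np.sin(a),0,np.cos(a)],[0,-1,0]])
        # tool x=(c,s,0), y=(0,0,-1), z=x cross y=(-s,c,0)
        dx=R.T@(X-prev); rows.append([round(v,4) for v in dx]+[0,round(py-q[3],2)*-1*-1,0]); 
        prev=prev+R@np.array(rows[-1][:3]); py=py-rows[-1][4]
    for r in rows: print([float(round(v,4)) for v in r])
    print("end",prev,py)
E
python3 - <<'E'
from h import *
from bench import readout
s=readout.read_state()
plan(s,[(.3,.35,-.51,.33,-40),(1,.48,.134,.33,90)],36)
E
```

```text
[-0.0009, -0.01, 0.0204, 0.0, -3.32, 0.0]
[-0.0004, -0.01, 0.0205, 0.0, -3.31, 0.0]
[0.0001, -0.0099, 0.0204, 0.0, -3.32, 0.0]
[0.0006, -0.01, 0.0204, 0.0, -3.31, 0.0]
[0.0011, -0.01, 0.0203, 0.0, -3.32, 0.0]
[0.0017, -0.01, 0.0203, 0.0, -3.31, 0.0]
[0.0021, -0.01, 0.0203, 0.0, -3.32, 0.0]
[0.0027, -0.0099, 0.0201, 0.0, -3.31, 0.0]
[0.0031, -0.01, 0.0201, 0.0, -3.32, 0.0]
[0.0037, -0.01, 0.0199, 0.0, -3.31, 0.0]
[0.0038, -0.008, 0.0221, 0.0, -3.68, 0.0]
[0.003, 0.0, 0.0305, 0.0, -5.16, 0.0]
[0.0042, 0.0, 0.0301, 0.0, -5.16, 0.0]
[0.0053, 0.0, 0.0298, 0.0, -5.16, 0.0]
[0.0065, 0.0, 0.0293, 0.0, -5.16, 0.0]
[0.0075, 0.0, 0.0287, 0.0, -5.16, 0.0]
[0.0087, 0.0, 0.0283, 0.0, -5.16, 0.0]
[0.0096, 0.0, 0.0276, 0.0, -5.16, 0.0]
[0.0107, 0.0, 0.0271, 0.0, -5.15, 0.0]
[0.0116, 0.0, 0.0264, 0.0, -5.16, 0.0]
[0.0125, 0.0, 0.0257, 0.0, -5.16, 0.0]
[0.0134, 0.0, 0.0249, 0.0, -5.16, 0.0]
[0.0143, 0.0, 0.0243, 0.0, -5.16, 0.0]
[0.0151, 0.0, 0.0234, 0.0, -5.16, 0.0]
[0.0159, 0.0, 0.0227, 0.0, -5.16, 0.0]
[0.0166, 0.0, 0.0218, 0.0, -5.15, 0.0]
[0.0174, 0.0, 0.021, 0.0, -5.16, 0.0]
[0.0179, 0.0, 0.0201, 0.0, -5.16, 0.0]
[0.0186, 0.0, 0.0192, 0.0, -5.16, 0.0]
[0.0192, 0.0, 0.0183, 0.0, -5.16, 0.0]
[0.0197, 0.0, 0.0174, 0.0, -5.16, 0.0]
[0.0201, 0.0, 0.0165, 0.0, -5.16, 0.0]
[0.0207, 0.0, 0.0155, 0.0, -5.16, 0.0]
[0.021, 0.0, 0.0146, 0.0, -5.15, 0.0]
[0.0214, 0.0, 0.0137, 0.0, -5.16, 0.0]
[0.0217, 0.0, 0.0126, 0.0, -5.16, 0.0]
end [0.48004694 0.13403818 0.33000843] 89.99774300247553
```

>>> arm_command --targets '[[[-0.001,-0.01,0.02,0,-3.3,0],[0,-0.01,0.02,0,-3.3,0],[0,-0.01,0.02,0,-3.3,0],[0.001,-0.01,0.02,0,-3.3,0],[0.001,-0.01,0.02,0,-3.3,0],[0.002,-0.01,0.02,0,-3.3,0],[0.002,-0.01,0.02,0,-3.3,0],[0.003,-0.01,0.02,0,-3.3,0],[0.003,-0.01,0.02,0,-3.3,0],[0.004,-0.01,0.02,0,-3.3,0],[0.004,-0.008,0.022,0,-3.7,0],[0.003,0,0.03,0,-5.2,0]]]' --hand 1

```text
time: 1.25
ee_pos: [0.375, -0.4874, 0.3327]
eef_rot: [0.677, -0.205, 0.206, -0.676]
ft_force: [0.6, -0.1, 0.5]
width: 0.0871
```

>>> arm_command --targets '[[[0.004,0,0.03,0,-5.2,0],[0.005,0,0.03,0,-5.2,0],[0.0065,0,0.029,0,-5.2,0],[0.0075,0,0.029,0,-5.2,0],[0.0087,0,0.028,0,-5.2,0],[0.0096,0,0.0276,0,-5.2,0],[0.0107,0,0.027,0,-5.2,0],[0.0116,0,0.0264,0,-5.2,0],[0.0125,0,0.0257,0,-5.2,0],[0.0134,0,0.025,0,-5.2,0],[0.0143,0,0.0243,0,-5.2,0],[0.0151,0,0.0234,0,-5.2,0]]]'

```text
time: 2.25
ee_pos: [0.525, -0.1748, 0.3311]
eef_rot: [0.685, 0.177, -0.177, -0.685]
ft_force: [0.1, 0.4, -0.2]
width: 0.0872
```

Run:
```python
from h import *
from bench import readout
s=readout.read_state();print(s["time"],np.round(s["joint_positions"],2))
plan(s,[(1,.475,.134,.33,90)],12)
```

```text
2.25 [ 0.76  0.19 -0.61  1.44  0.11  1.54  0.66]
[0.0162, 0.0001, 0.0226, 0.0, -5.09, 0.0]
[0.0169, 0.0001, 0.0218, 0.0, -5.09, 0.0]
[0.0175, 0.0001, 0.021, 0.0, -5.09, 0.0]
[0.0182, 0.0001, 0.0201, 0.0, -5.09, 0.0]
[0.0187, 0.0001, 0.0192, 0.0, -5.08, 0.0]
[0.0192, 0.0, 0.0184, 0.0, -5.09, 0.0]
[0.0198, 0.0001, 0.0175, 0.0, -5.09, 0.0]
[0.0202, 0.0001, 0.0165, 0.0, -5.09, 0.0]
[0.0206, 0.0001, 0.0157, 0.0, -5.09, 0.0]
[0.0209, 0.0001, 0.0147, 0.0, -5.09, 0.0]
[0.0213, 0.0001, 0.0139, 0.0, -5.09, 0.0]
[0.0216, 0.0001, 0.0128, 0.0, -5.09, 0.0]
end [0.47503569 0.13396866 0.32999686] 90.00410724750188
```

>>> arm_command --targets '[[[0.0162,0,0.0226,0,-5.1,0],[0.017,0,0.022,0,-5.1,0],[0.0175,0,0.021,0,-5.1,0],[0.018,0,0.02,0,-5.1,0],[0.0187,0,0.019,0,-5.1,0],[0.0192,0,0.0184,0,-5.1,0],[0.02,0,0.0175,0,-5.1,0],[0.02,0,0.0165,0,-5.1,0],[0.0206,0,0.0157,0,-5.1,0],[0.021,0,0.015,0,-5.1,0],[0.0213,0,0.014,0,-5.1,0],[0.0216,0,0.013,0,-5.1,0]]]'

```text
time: 3.25
ee_pos: [0.4752, 0.1341, 0.3311]
eef_rot: [0.5, 0.501, -0.501, -0.499]
ft_force: [0.1, -0.6, -0.5]
width: 0.0867
```

>>> arm_command --targets '[[[0,0,0,0,0,0],[0,0,0,0,0,0]]]'

```text
time: 3.42
ee_pos: [0.4754, 0.1339, 0.3313]
eef_rot: [0.501, 0.5, -0.5, -0.5]
ft_force: [0.2, -0.5, -0.6]
width: 0.0871
```

Run:
```python
from h import *
from bench import readout,vision
s=readout.read_state();c=vision.camera("wrist");cv2.imwrite("pics/w1.png",c["pixels"])
print(s["time"],np.round(s["joint_positions"],2),s["ee_pos"],Rot.from_quat(s["eef_rot"]).as_matrix().round(3))
c=wcam(c,s); import pickle; pickle.dump(c,open("w1.pkl","wb"))
print(proj(c,[.48,.134,.2505]))
```

```text
3.4167 [ 0.52  0.07 -0.92  1.57  0.05  1.53  1.17] [0.47537122 0.13389782 0.33132814] [[ 0.001  0.001 -1.   ]
 [ 1.    -0.001  0.001]
 [-0.001 -1.    -0.001]]
[319.23262587 213.85094122]
```

View pics/w1.png

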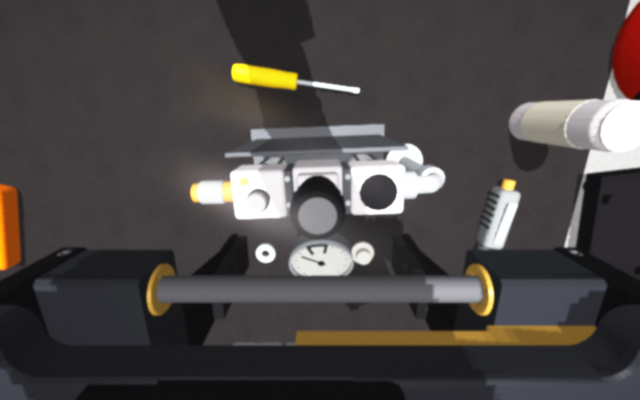

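Run:
```python
import cv2
a=cv2.imread("pics/w1.png")
cv2.imwrite("pics/z1.png",cv2.resize(a[170:285,250:420],None,fx=4.6,fy=4.6,interpolation=cv2.INTER_CUBIC))
```

```text
(no output)
```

View pics/z1.png

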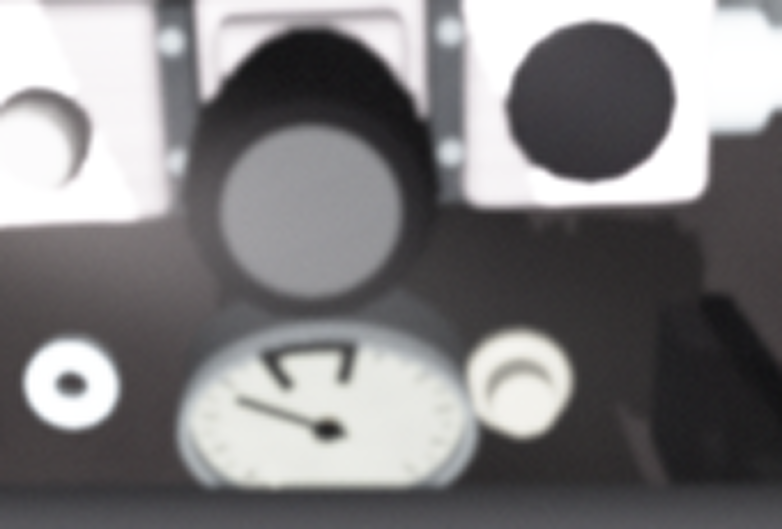

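```bash
cat >> h.py <<'E'
def gauge(c,piv,tip,tabs,z=None,yaw=0,nl=.028):
    Rz=Rot.from_euler('z',yaw,degrees=True).as_matrix()
    n=Rz@np.array([np.sin(np.radians(25)),0,np.cos(np.radians(25))]); u=Rz@np.array([np.cos(np.radians(25)),0,-np.sin(np.radians(25))]); v=np.cross(n,u)
    def hit(uv,P): o,d=ray(c,uv); return o+d*(n@(P-o))/(n@d)
    if z is None:
        from scipy.optimize import brentq
        f=lambda z:np.linalg.norm(hit(tip,atz(c,piv,z))-atz(c,piv,z))-nl
        z=brentq(f,.1,.25)
    P=atz(c,piv,z); ang=lambda X,O:np.degrees(np.arctan2((X-O)@v,(X-O)@u))
    T=hit(tip,P); a=ang(T,P); O=P+.003*n
    return dict(P=P.round(4),L=np.linalg.norm(T-P).round(4),needle=a.round(1),tabs=[(ang(hit(t,O),O).round(1),np.linalg.norm(hit(t,O)-O).round(4)) for t in tabs])
E
python3 - <<'E'
from h import *; import pickle
c=pickle.load(open("w1.pkl","rb"))
f=lambda x,y:(250+x/4.6-.4,170+y/4.6-.4)
print("knob",atz(c,f(311,212),.2505))
for z in (None,.165,.17): print(z,gauge(c,f(327,430),f(238,399),[f(288,387),f(344,380),f(265,353),f(355,346)],z))
print("cap",atz(c,f(590,100),.197), "base black", proj(c,[.48,.134,.2505]))
E
```

```text
knob [0.48169941 0.13223285 0.2505    ]
None {'P': array([0.5814, 0.1356, 0.154 ]), 'L': np.float64(0.028), 'needle': np.float64(-120.1), 'tabs': [(np.float64(-155.8), np.float64(0.0254)), (np.float64(170.3), np.float64(0.0265)), (np.float64(-156.6), np.float64(0.0406)), (np.float64(169.9), np.float64(0.0408))]}
0.165 {'P': array([0.5753, 0.1355, 0.165 ]), 'L': np.float64(0.0271), 'needle': np.float64(-120.1), 'tabs': [(np.float64(-155.9), np.float64(0.0247)), (np.float64(170.4), np.float64(0.0258)), (np.float64(-156.7), np.float64(0.0394)), (np.float64(169.9), np.float64(0.0396))]}
0.17 {'P': array([0.5725, 0.1355, 0.17  ]), 'L': np.float64(0.0267), 'needle': np.float64(-120.1), 'tabs': [(np.float64(-156.0), np.float64(0.0244)), (np.float64(170.4), np.float64(0.0254)), (np.float64(-156.7), np.float64(0.0389)), (np.float64(170.0), np.float64(0.039))]}
cap [0.47430023 0.19469632 0.197     ] base black [319.23262587 213.85094122]
```

Wrist view: the knob top is at (317.6,216), the gauge pivot at (321,263), the needle tip at (302,257) and the marker tabs around (310,250) and (326,249). The needle needs about 53° clockwise, so the knob needs about 106°. All three cameras agree on the knob axis, at about (0.481, 0.133). I'll pre-turn counter-clockwise, then descend.

Run:
```python
from h import *
from bench import readout
s=readout.read_state()
plan(s,[(1,.481,.133,.28,140)],8)
```

```text
[0.0001, 0.0064, -0.0006, 0.0, -6.28, 0.0]
[-0.0, 0.0064, -0.0007, 0.0, -6.28, 0.0]
[-0.0001, 0.0063, -0.0006, 0.0, -6.27, 0.0]
[-0.0001, 0.0064, -0.0006, 0.0, -6.28, 0.0]
[-0.0002, 0.0064, -0.0006, 0.0, -6.28, 0.0]
[-0.0003, 0.0064, -0.0006, 0.0, -6.28, 0.0]
[-0.0003, 0.0064, -0.0005, 0.0, -6.28, 0.0]
[-0.0004, 0.0063, -0.0006, 0.0, -6.28, 0.0]
end [0.48105709 0.13300523 0.28004835] 140.0044756835522
```

>>> arm_command --targets '[[[0,0.006,-0.0006,0,-6.3,0],[0,0.006,-0.0006,0,-6.3,0],[0,0.006,-0.0006,0,-6.3,0],[0,0.006,-0.0006,0,-6.3,0],[-0.0002,0.006,-0.0006,0,-6.3,0],[-0.0003,0.006,-0.0006,0,-6.3,0],[-0.0003,0.006,-0.0006,0,-6.3,0],[-0.0004,0.006,-0.0006,0,-6.3,0],[0,0,0,0,0,0],[0,0,0,0,0,0]]]'

```text
time: 4.3
ee_pos: [0.4813, 0.1318, 0.2825]
eef_rot: [-0.243, -0.664, 0.664, 0.243]
ft_force: [-0.0, 0.3, 0.4]
width: 0.0869
```

Run:
```python
from h import *
from bench import readout,vision
s=readout.read_state();c=vision.camera("wrist");cv2.imwrite("pics/w2.png",c["pixels"])
print(s["time"],np.round(s["joint_positions"],2),s["ee_pos"])
M=Rot.from_quat(s["eef_rot"]).as_matrix();print(M.round(3))
print("world->tool of knob err",M.T@(np.array([.481,.133,.214])-s["ee_pos"]))
c=wcam(c,s); print(proj(c,[.481,.133,.2505]))
```

```text
4.3 [ 0.56  0.11 -0.97  1.65  0.09  1.43  2.02] [0.48130171 0.13182547 0.28248718]
[[-0.764 -0.001 -0.645]
 [ 0.645 -0.    -0.764]
 [ 0.    -1.     0.001]]
world->tool of knob err [ 0.00095626  0.06848728 -0.00073689]
[319.50481553 230.89854849]
```

View pics/w2.png

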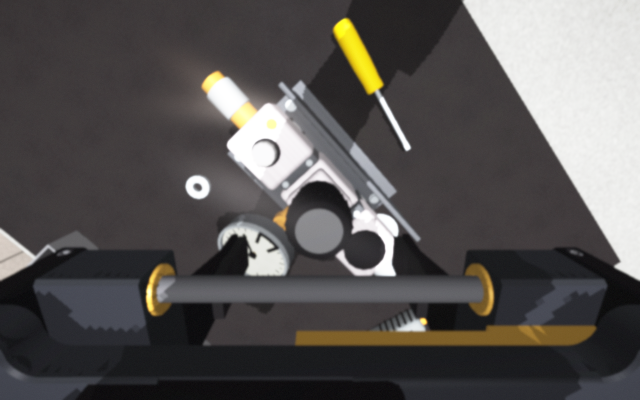

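The knob top is at (320,231) and the prediction was (319.5,230.9), so the position is confirmed. Descending to TCP z 0.214.

>>> arm_command --targets '[[[0.001,0.009,-0.0007,0,0,0],[0,0.009,0,0,0,0],[0,0.009,0,0,0,0],[0,0.009,0,0,0,0],[0,0.009,0,0,0,0],[0,0.008,0,0,0,0],[0,0.007,0,0,0,0],[0,0.005,0,0,0,0],[0,0.0035,0,0,0,0],[0,0,0,0,0,0]]]'

```text
time: 5.18
ee_pos: [0.4805, 0.1338, 0.2134]
eef_rot: [-0.241, -0.665, 0.665, 0.242]
ft_force: [0.9, 0.5, 0.9]
width: 0.0872
```

>>> arm_command --targets '[[[0,0,0,0,0,0],[0,0,0,0,0,0],[0,0,0,0,0,0],[0,0,0,0,0,0],[0,0,0,0,0,0],[0,0,0,0,0,0]]]' --hand 0 --grip_force 20

```text
time: 5.68
ee_pos: [0.4808, 0.1339, 0.2142]
eef_rot: [0.241, 0.665, -0.665, -0.241]
ft_force: [-0.5, -0.0, -0.4]
width: 0.0547
```

>>> arm_command --targets '[[[0,0,0,0,0,0],[0,0,0,0,0,0],[0,0,0,0,0,0],[0,0,0,0,0,0]]]'

```text
time: 6.02
ee_pos: [0.4824, 0.1325, 0.2144]
eef_rot: [0.243, 0.665, -0.664, -0.241]
ft_force: [7.9, -2.7, -1.8]
width: 0.0495
```

>>> arm_command --targets '[[[-0.002,0,0,0,0,0],[0,0,0,0,0,0],[0,0,0,0,0,0]]]'

```text
time: 6.27
ee_pos: [0.4825, 0.1324, 0.2143]
eef_rot: [-0.242, -0.665, 0.665, 0.241]
ft_force: [1.7, -1.8, 2.8]
width: 0.0497
```

Centred and relaxed. I'll pull up gently, about 8 mm.

>>> arm_command --targets '[[[0,-0.001,0,0,0,0],[0,-0.001,0,0,0,0],[0,-0.001,0,0,0,0],[0,-0.001,0,0,0,0],[0,-0.001,0,0,0,0],[0,0,0,0,0,0]]]'

```text
time: 6.77
ee_pos: [0.4825, 0.1324, 0.219]
eef_rot: [0.242, 0.665, -0.665, -0.241]
ft_force: [4.7, -1.5, -2.7]
width: 0.0493
```

>>> arm_command --targets '[[[0,-0.001,0,0,0,0],[0,-0.001,0,0,0,0],[0,-0.0008,0,0,0,0],[0,0,0,0,0,0],[0,0,0,0,0,0]]]'

```text
time: 7.18
ee_pos: [0.4824, 0.1324, 0.2218]
eef_rot: [-0.241, -0.665, 0.665, 0.241]
ft_force: [4.5, -2.0, -2.6]
width: 0.0498
```

>>> arm_command --targets '[[[0,0,0,0,4,0],[0,0,0,0,4,0],[0,0,0,0,4,0],[0,0,0,0,4,0],[0,0,0,0,4,0],[0,0,0,0,0,0]]]'

```text
time: 7.68
ee_pos: [0.4825, 0.1324, 0.2218]
eef_rot: [0.355, 0.612, -0.612, -0.354]
ft_force: [5.0, -1.6, -3.5]
width: 0.0495
```

Run:
```python
from h import *
from bench import readout,vision
s=readout.read_state();c=vision.camera("wrist");d=vision.camera("scene");e=vision.camera("side")
M=Rot.from_quat(s["eef_rot"]).as_matrix();print(s["time"],s["ee_pos"],np.degrees(np.arctan2(M[1,0],M[0,0])),s["ft_force"],s["torque"])
a=cv2.resize(c["pixels"],(400,250)); b=cv2.resize(d["pixels"][170:270,310:430],(396,330),interpolation=cv2.INTER_CUBIC);g=cv2.resize(e["pixels"][170:270,270:390],(396,330),interpolation=cv2.INTER_CUBIC)
w=cv2.resize(c["pixels"][200:300,200:440],(792,330-60),interpolation=cv2.INTER_CUBIC)
cv2.imwrite("pics/v3.png",np.vstack([np.hstack([b,g])[:320],w]))
```

```text
7.6833 [0.48254683 0.13235564 0.22181959] 119.82209254666193 [ 5.02933476 -1.62508293 -3.47937313] [-0.15907227 -1.24235692 -0.11033126]
```

View pics/v3.png

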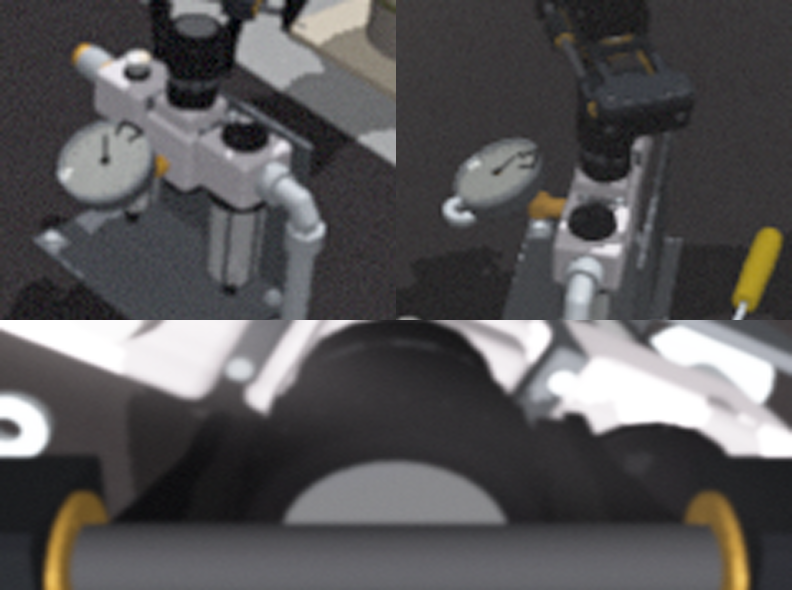

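The knob turns with the expected drag of 0.11 N m, and the needle in the scene view has begun to move. Continuing to about 95° total.

>>> arm_command --targets '[[[0,0,0,0,5,0],[0,0,0,0,5,0],[0,0,0,0,5,0],[0,0,0,0,5,0],[0,0,0,0,5,0],[0,0,0,0,5,0],[0,0,0,0,5,0],[0,0,0,0,5,0],[0,0,0,0,0,0]]]'

```text
time: 8.58
ee_pos: [0.4827, 0.1321, 0.2218]
eef_rot: [0.543, 0.453, -0.453, -0.542]
ft_force: [5.4, -3.0, -2.9]
width: 0.0491
```

>>> arm_command --targets '[[[0,0,0,0,5,0],[0,0,0,0,5,0],[0,0,0,0,5,0],[0,0,0,0,5,0],[0,0,0,0,5,0],[0,0,0,0,5,0],[0,0,0,0,5,0],[0,0,0,0,0,0],[0,0,0,0,0,0]]]'

```text
time: 9.33
ee_pos: [0.4827, 0.1319, 0.2218]
eef_rot: [0.654, 0.271, -0.271, -0.653]
ft_force: [5.0, -2.9, -3.5]
width: 0.0495
```

```bash
cat > look.py <<'E'
import sys
from h import *
from bench import readout,vision
s=readout.read_state();c=vision.camera("wrist");d=vision.camera("scene");e=vision.camera("side")
import pickle; pickle.dump((wcam(c,s),d,e),open("last.pkl","wb"))
M=Rot.from_quat(s["eef_rot"]).as_matrix();print(s["time"],s["ee_pos"].round(4) if hasattr(s["ee_pos"],"round") else s["ee_pos"],"yaw",np.degrees(np.arctan2(M[1,0],M[0,0])).round(2),"F",np.round(s["ft_force"],1),"T",np.round(s["torque"],3),"w",s["width"],"q7",s["joint_positions"][6])
n=sys.argv[1]
b=cv2.resize(d["pixels"][180:250,310:376],(396,420),interpolation=cv2.INTER_CUBIC);g=cv2.resize(e["pixels"][180:250,270:336],(396,420),interpolation=cv2.INTER_CUBIC)
cv2.imwrite(f"pics/{n}.png",np.hstack([b,g])); cv2.imwrite(f"pics/{n}w.png",c["pixels"])
E
python3 look.py v4
```

```text
9.3333 [0.4827 0.1319 0.2218] yaw 45.01 F [ 5.  -2.9 -3.5] T [-0.67  -1.418 -0.106] w 0.04948255110764046 q7 0.3573196976589023
```

View pics/v4.png

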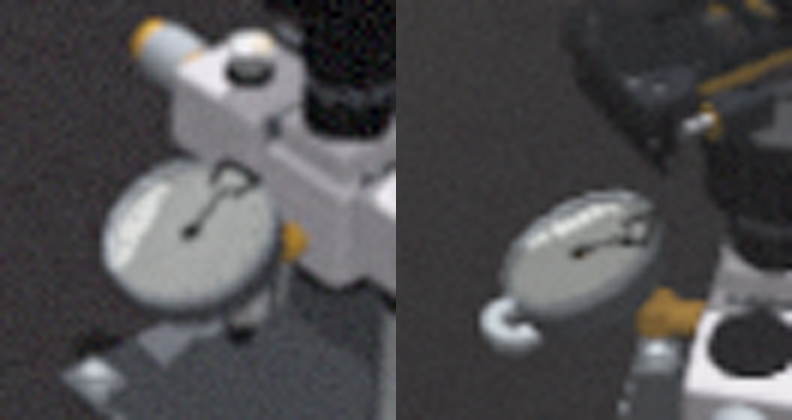

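View pics/v4w.png

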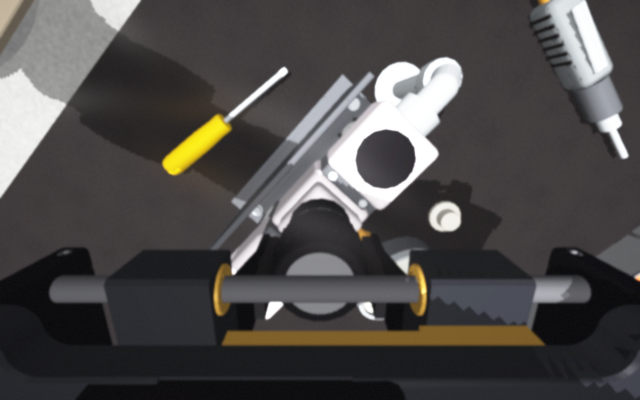

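Run:
```python
from h import *; import pickle
w,d,e=pickle.load(open("last.pkl","rb"))
f=lambda x,y:(310+x/6-.4,180+y/6-.4); g=lambda x,y:(270+(x-396)/6-.4,180+y/6-.4)
print(gauge(d,f(190,233),f(228,190),[f(212,183),f(250,182)],.163))
print(gauge(e,g(578,253),g(628,240),[g(628,242),g(650,210)],.163))
# predicted tab positions from wrist measurement in images
n=np.array([np.sin(.4363),0,np.cos(.4363)]);u=np.array([np.cos(.4363),0,-np.sin(.4363)]);v=np.cross(n,u)
P=np.array([.5765,.1355,.163])
for a in (-120,-156,-173,170.3):
    a=np.radians(a)
    for L in (.026,.04):
        X=P+L*(np.cos(a)*u+np.sin(a)*v)+.003*n
        print(np.degrees(a),L,(proj(d,X)-[309.6,179.6])*6,(proj(e,X)-[269.6,179.6])*6+[396,0])
print((proj(d,P)-[309.6,179.6])*6,(proj(e,P)-[269.6,179.6])*6+[396,0])
```

```text
{'P': array([0.5806, 0.1394, 0.163 ]), 'L': np.float64(0.0279), 'needle': np.float64(-171.5), 'tabs': [(np.float64(-155.6), np.float64(0.0271)), (np.float64(174.3), np.float64(0.0362))]}
{'P': array([0.5776, 0.1411, 0.163 ]), 'L': np.float64(0.0267), 'needle': np.float64(-174.3), 'tabs': [(np.float64(174.3), np.float64(0.0296)), (np.float64(-152.0), np.float64(0.0402))]}
-119.99999999999999 0.026 [180.34465156 181.05658286] [615.76949555 206.08629556]
-119.99999999999999 0.04 [175.3542481  159.38959053] [634.48332243 187.45377013]
-156.0 0.026 [213.07463639 178.10507526] [629.40245875 218.28192029]
-156.0 0.04 [225.43260055 154.72942875] [655.74478226 205.96290185]
-173.0 0.026 [226.27021475 182.6962635 ] [629.46815123 227.61698366]
-173.0 0.04 [245.73590173 161.65021965] [656.0278956  220.28628787]
170.3 0.026 [236.23468306 190.59126163] [625.33182215 238.02858059]
170.3 0.04 [261.16469555 173.66076761] [649.79008044 236.34617414]
[191.77514758 226.01303254] [583.22692992 245.71753667]
```

The scene and side cameras both put the needle at about -172° to -174°. The marker middle is -173° (tabs at about -156° and +170°), so the needle is centred. Pressing down gently to test for a gap.

>>> arm_command --targets '[[[0,0.001,0,0,0,0],[0,0.001,0,0,0,0],[0,0.0005,0,0,0,0],[0,0,0,0,0,0],[0,0,0,0,0,0]]]'

```text
time: 9.9
ee_pos: [0.4827, 0.1319, 0.2199]
eef_rot: [0.654, 0.271, -0.271, -0.653]
ft_force: [1.8, -4.5, 2.3]
width: 0.0494
```

>>> arm_command --targets '[[[0,0.0005,0,0,0,0],[0,0.0005,0,0,0,0],[0,0,0,0,0,0],[0,0,0,0,0,0]]]'

```text
time: 10.23
ee_pos: [0.4828, 0.1319, 0.2196]
eef_rot: [0.654, 0.271, -0.271, -0.653]
ft_force: [-0.7, -4.8, 10.2]
width: 0.0496
```

On a tooth, stopped at z 0.2197 with only 10 N. Easing counter-clockwise in small steps with light pressure.

>>> arm_command --targets '[[[0,0,0,0,-1.5,0],[0,0,0,0,-1.5,0],[0,0,0,0,-1,0],[0,0,0,0,-1,0],[0,0,0,0,0,0]]]'

```text
time: 10.65
ee_pos: [0.4828, 0.132, 0.2196]
eef_rot: [0.641, 0.3, -0.299, -0.64]
ft_force: [-0.2, -5.5, 9.4]
width: 0.0496
```

>>> arm_command --targets '[[[0,0,0,0,-1,0],[0,0,0,0,-1,0],[0,0,0,0,-1,0],[0,0,0,0,0,0]]]'

```text
time: 10.98
ee_pos: [0.4828, 0.132, 0.2196]
eef_rot: [0.633, 0.316, -0.316, -0.632]
ft_force: [-1.1, -5.2, 9.5]
width: 0.0496
```

>>> arm_command --targets '[[[0,0,0,0,-1,0],[0,0,0,0,-1,0],[0,0,0,0,-1,0],[0,0,0,0,0,0]]]'

```text
time: 11.32
ee_pos: [0.4828, 0.132, 0.2196]
eef_rot: [0.625, 0.333, -0.332, -0.623]
ft_force: [0.5, -4.5, 9.4]
width: 0.0494
```

>>> arm_command --targets '[[[0,0,0,0,-1,0],[0,0,0,0,-1,0],[0,0,0,0,0,0]]]'

```text
time: 11.57
ee_pos: [0.4828, 0.132, 0.2196]
eef_rot: [0.619, 0.344, -0.343, -0.618]
ft_force: [0.3, -4.5, 9.8]
width: 0.0497
```

>>> arm_command --targets '[[[0,0,0,0,-1,0],[0,0,0,0,-1,0],[0,0,0,0,0,0]]]'

```text
time: 11.82
ee_pos: [0.4828, 0.132, 0.2196]
eef_rot: [0.613, 0.354, -0.354, -0.611]
ft_force: [0.0, -5.0, 8.8]
width: 0.0494
```

```bash
python3 look.py v5
```

```text
11.8167 [0.4828 0.132  0.2196] yaw 60.1 F [ 0.  -5.   8.8] T [-0.946 -0.236 -0.17 ] w 0.04943610309988516 q7 0.6157059165615478
```

View pics/v5.png

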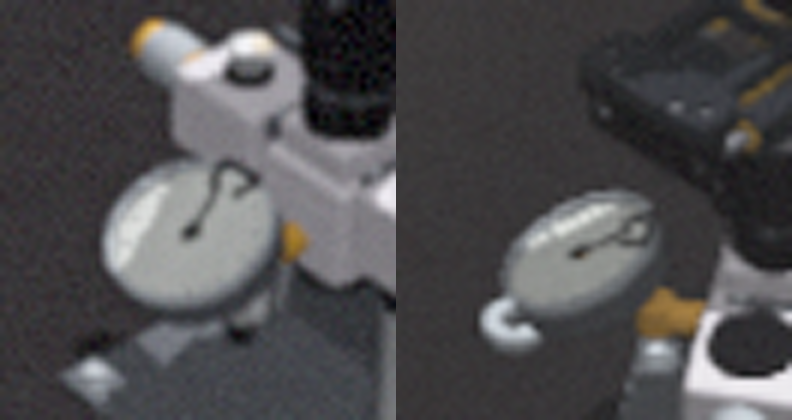

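No gap between 80° and 95°. In the scene view the needle tip at (215,200) is now close to the lower tab, so I'll go back and explore the clockwise side.

>>> arm_command --targets '[[[0,0,0,0,2,0],[0,0,0,0,2,0],[0,0,0,0,2,0],[0,0,0,0,2,0],[0,0,0,0,2,0],[0,0,0,0,2,0],[0,0,0,0,2,0],[0,0,0,0,1,0],[0,0,0,0,0,0]]]'

```text
time: 12.72
ee_pos: [0.4828, 0.1319, 0.2196]
eef_rot: [0.654, 0.271, -0.27, -0.653]
ft_force: [0.2, -5.4, 8.9]
width: 0.0495
```

>>> arm_command --targets '[[[0,0,0,0,1,0],[0,0,0,0,1,0],[0,0,0,0,1,0],[0,0,0,0,0,0]]]'

```text
time: 13.05
ee_pos: [0.4828, 0.1319, 0.2196]
eef_rot: [0.661, 0.254, -0.253, -0.659]
ft_force: [-0.4, -6.1, 9.5]
width: 0.0491
```

>>> arm_command --targets '[[[0,0,0,0,1,0],[0,0,0,0,1,0],[0,0,0,0,1,0],[0,0,0,0,0,0]]]'

```text
time: 13.38
ee_pos: [0.4827, 0.1319, 0.2195]
eef_rot: [0.667, 0.236, -0.236, -0.666]
ft_force: [0.1, -6.5, 8.4]
width: 0.0496
```

>>> arm_command --targets '[[[0,0,0,0,1,0],[0,0,0,0,1,0],[0,0,0,0,1,0],[0,0,0,0,0,0]]]'

```text
time: 13.72
ee_pos: [0.4827, 0.1318, 0.2192]
eef_rot: [0.673, 0.219, -0.218, -0.672]
ft_force: [0.5, -5.2, 6.1]
width: 0.0497
```

z has dropped slightly and the force has eased, which may be a gap. A little more push here.

>>> arm_command --targets '[[[0,0.0005,0,0,0,0],[0,0.0005,0,0,0,0],[0,0,0,0,0,0],[0,0,0,0,0,0]]]'

```text
time: 14.05
ee_pos: [0.4827, 0.1318, 0.2182]
eef_rot: [0.673, 0.219, -0.219, -0.672]
ft_force: [0.9, -5.0, 5.5]
width: 0.0493
```

It's going in at drag force only. Continuing down.

>>> arm_command --targets '[[[0,0.0008,0,0,0,0],[0,0.0008,0,0,0,0],[0,0.0008,0,0,0,0],[0,0,0,0,0,0]]]'

```text
time: 14.38
ee_pos: [0.4827, 0.1318, 0.2161]
eef_rot: [0.673, 0.219, -0.218, -0.672]
ft_force: [-1.3, -5.6, 9.3]
width: 0.0495
```

>>> arm_command --targets '[[[0,0.0006,0,0,0,0],[0,0.0006,0,0,0,0],[0,0.0006,0,0,0,0],[0,0,0,0,0,0],[0,0,0,0,0,0]]]'

```text
time: 14.8
ee_pos: [0.4827, 0.1318, 0.2145]
eef_rot: [0.673, 0.219, -0.218, -0.672]
ft_force: [-0.7, -6.6, 11.7]
width: 0.0498
```

>>> arm_command --targets '[[[0,0.0004,0,0,0,0],[0,0.0004,0,0,0,0],[0,0,0,0,0,0],[0,0,0,0,0,0]]]'

```text
time: 15.13
ee_pos: [0.4827, 0.1318, 0.2139]
eef_rot: [0.673, 0.219, -0.218, -0.672]
ft_force: [-2.0, -6.6, 13.6]
width: 0.0502
```

```bash
python3 look.py v6
```

```text
15.1333 [0.4827 0.1318 0.2139] yaw 36.02 F [-2.  -6.6 13.6] T [-1.309  0.302 -0.269] w 0.050225034179800405 q7 0.1971582295569554
```

View pics/v6.png

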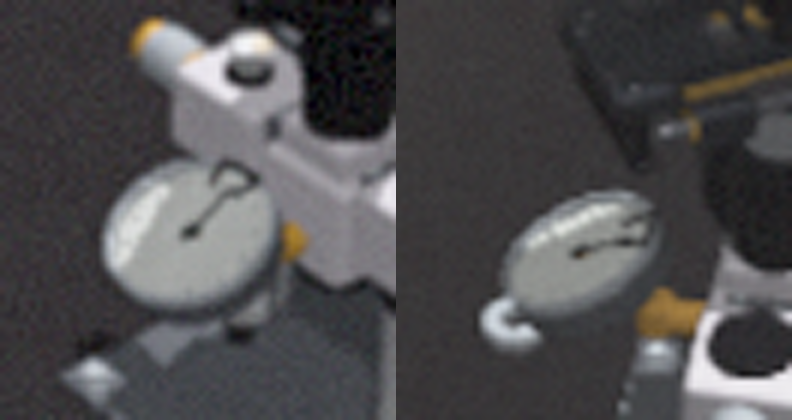

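>>> arm_command --targets '[[[0,0,0,0,-0.5,0],[0,0,0,0,-0.5,0],[0,0.0003,0,0,0,0],[0,0.0003,0,0,0,0],[0,0,0,0,0,0],[0,0,0,0,0,0]]]'

```text
time: 15.78
ee_pos: [0.4825, 0.132, 0.2135]
eef_rot: [0.671, 0.225, -0.224, -0.67]
ft_force: [-4.3, -5.6, 17.3]
width: 0.0494
```

```bash
python3 look.py v7
```

```text
15.7833 [0.4825 0.132  0.2135] yaw 37.03 F [-4.3 -5.6 17.3] T [-1.329  0.901 -0.344] w 0.049403142365418456 q7 0.21398800292440964
```

Probably seated. I'll release, lift clear, and check from the same wrist viewpoint as before.

>>> arm_command --targets '[[[0,0,0,0,0,0],[0,0,0,0,0,0],[0,0,0,0,0,0],[0,0,0,0,0,0],[0,0,0,0,0,0],[0,0,0,0,0,0]]]' --hand 1

```text
time: 16.43
ee_pos: [0.4821, 0.1327, 0.2116]
eef_rot: [-0.67, -0.225, 0.225, 0.67]
ft_force: [0.5, 0.6, -0.8]
width: 0.0809
```

>>> arm_command --targets '[[[0,-0.005,0,0,0,0],[0,-0.01,0,0,0,0],[0,-0.015,0,0,0,0],[0,-0.015,0,0,0,0],[0,-0.015,0,0,0,0],[0,-0.015,0,0,0,0],[0,-0.015,0,0,0,0],[0,-0.015,0,0,0,0],[0,-0.013,0,0,0,0],[0,0,0,0,0,0]]]'

```text
time: 17.27
ee_pos: [0.4831, 0.1332, 0.3331]
eef_rot: [0.671, 0.226, -0.223, -0.67]
ft_force: [0.5, -0.6, 0.9]
width: 0.0867
```

Run:
```python
from h import *
from bench import readout
s=readout.read_state();print(s["time"])
plan(s,[(1,.4754,.1339,.3313,90)],10)
```

```text
17.2667
[-0.0006, 0.0002, 0.0005, 0.0, -5.29, 0.0]
[-0.0005, 0.0002, 0.0006, 0.0, -5.29, 0.0]
[-0.0005, 0.0001, 0.0006, 0.0, -5.29, 0.0]
[-0.0004, 0.0002, 0.0007, 0.0, -5.29, 0.0]
[-0.0003, 0.0002, 0.0007, 0.0, -5.29, 0.0]
[-0.0003, 0.0002, 0.0007, 0.0, -5.29, 0.0]
[-0.0002, 0.0001, 0.0007, 0.0, -5.29, 0.0]
[-0.0001, 0.0002, 0.0008, 0.0, -5.29, 0.0]
[-0.0001, 0.0002, 0.0008, 0.0, -5.28, 0.0]
[-0.0, 0.0002, 0.0007, 0.0, -5.29, 0.0]
end [0.47543987 0.13391283 0.33128179] 89.99617084667945
```

>>> arm_command --targets '[[[-0.0006,0,0.0005,0,-5.3,0],[-0.0005,0,0.0006,0,-5.3,0],[-0.0005,0,0.0006,0,-5.3,0],[-0.0004,0,0.0007,0,-5.3,0],[-0.0003,0,0.0007,0,-5.3,0],[-0.0003,0,0.0007,0,-5.3,0],[-0.0002,0,0.0007,0,-5.3,0],[-0.0001,0,0.0008,0,-5.3,0],[0,0.0005,0.0008,0,-5.3,0],[0,0.0015,0.0007,0,-5.3,0],[0,0,0,0,0,0],[0,0,0,0,0,0]]]'

```text
time: 18.27
ee_pos: [0.4745, 0.1334, 0.3277]
eef_rot: [0.5, 0.5, -0.5, -0.5]
ft_force: [-0.3, 0.3, 0.0]
width: 0.0868
```

```bash
python3 look.py v8
python3 - <<'E'
import cv2,numpy as np
k=[cv2.resize(cv2.imread(p)[170:285,250:420],(396,268),interpolation=cv2.INTER_CUBIC) for p in ("pics/w1.png","pics/v8w.png")]
d=cv2.imread("pics/v8w.png"); z=cv2.resize(d[170:285,250:420],None,fx=4.6,fy=4.6,interpolation=cv2.INTER_CUBIC)
cv2.imwrite("pics/z8.png",z)
E
```

```text
18.2667 [0.4745 0.1334 0.3277] yaw 89.94 F [-0.3  0.3  0. ] T [ 0.09  -0.204 -0.018] w 0.08676677200704865 q7 1.1795756064052747
```

View pics/z8.png

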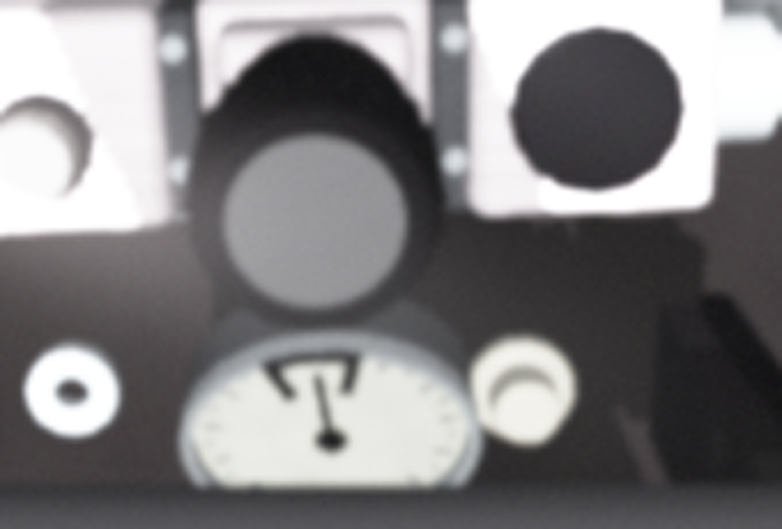

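View pics/v8.png

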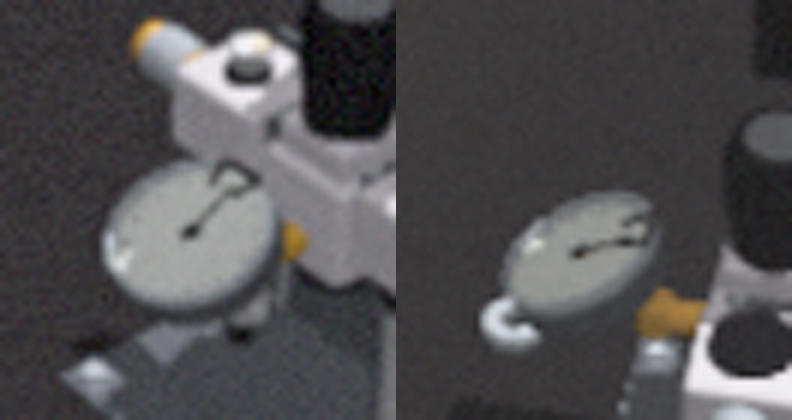

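The needle in the zoom, at (318,378) to (330,440), stands between the tabs at (290,390) and (350,385). Next I'll check that the knob is fully home by comparing its top with the start pictures at sub-pixel level.

Run:
```python
from h import *; import pickle
from bench import vision
w,d,e=pickle.load(open("last.pkl","rb"))
for n,c,a,ref in (("scene",d,(355,172,383,190),(385,200,420,260)),("side",e,(322,192,348,214),(315,225,345,300))):
    old=cv2.imread(f"pics/{n}0.png"); new=c["pixels"]
    o=cv2.cvtColor(old,6).astype(np.float32);q=cv2.cvtColor(new,6).astype(np.float32)
    for nm,(x0,y0,x1,y1) in (("knob",a),("fixed",ref)):
        W=np.eye(2,3,dtype=np.float32)
        try:
            cc,W=cv2.findTransformECC(o[y0:y1,x0:x1],q,np.array([[1,0,x0],[0,1,y0]],np.float32),cv2.MOTION_TRANSLATION,(3,200,1e-6),None,3)
            print(n,nm,cc,W[0,2]-x0,W[1,2]-y0)
        except Exception as ex: print(n,nm,ex)
    X=np.array([.482,.132,.2505]); print("px per mm z",(proj(c,X+[0,0,.001])-proj(c,X)))
# wrist: knob top radius/centre relative
f=lambda x,y:(250+x/4.6-.4,170+y/4.6-.4)
print(atz(w,f(316,221),.2505), gauge(w,f(330,440),f(318,378),[f(291,396),f(348,388)],.163))
```

```text
scene knob 0.9323567487407004 -0.5003052 -0.42044067
scene fixed 0.9690644428593439 0.10189819 -0.08325195
px per mm z [ 0.02363908 -0.31035915]
side knob 0.9379983019530987 -0.02230835 -0.22688293
side fixed 0.9734672606623991 -0.081970215 0.02482605
px per mm z [ 0.01106415 -0.27866336]
[0.48116374 0.13275877 0.2505    ] {'P': array([0.5762, 0.1359, 0.163 ]), 'L': np.float64(0.0268), 'needle': np.float64(-173.3), 'tabs': [(np.float64(-156.4), np.float64(0.0252)), (np.float64(170.3), np.float64(0.0267))]}
```

The needle is at -173.3°, exactly mid-marker. The height comparison hints that the knob may be about 1 mm proud, which is near the noise. I'll shut the fingers and press lightly on the knob top, both to measure its height and to seat it.

>>> arm_command --targets '[[[-0.0005,0,-0.0035,0,0,0],[-0.0005,0,-0.004,0,0,0],[0,0,0,0,0,0],[0,0,0,0,0,0],[0,0,0,0,0,0],[0,0,0,0,0,0],[0,0.01,0,0,0,0],[0,0.015,0,0,0,0],[0,0.015,0,0,0,0],[0,0.01,0,0,0,0],[0,0.007,0,0,0,0],[0,0,0,0,0,0]]]' --hand 0

```text
time: 19.42
ee_pos: [0.4815, 0.1322, 0.2692]
eef_rot: [-0.499, -0.5, 0.501, 0.5]
ft_force: [-0.4, 0.0, 0.4]
width: 0.0149
```

>>> arm_command --targets '[[[0,0.004,0,0,0,0],[0,0.0025,0,0,0,0],[0,0,0,0,0,0],[0,0,0,0,0,0],[0,0,0,0,0,0]]]'

```text
time: 19.83
ee_pos: [0.4823, 0.1325, 0.2646]
eef_rot: [0.5, 0.501, -0.5, -0.499]
ft_force: [0.0, 0.2, -0.2]
width: 0.0002
```

>>> arm_command --targets '[[[0,0.004,0,0,0,0],[0,0.004,0,0,0,0],[0,0.002,0,0,0,0],[0,0.001,0,0,0,0],[0,0,0,0,0,0],[0,0,0,0,0,0]]]'

```text
time: 20.33
ee_pos: [0.4821, 0.1325, 0.2532]
eef_rot: [-0.5, -0.5, 0.5, 0.5]
ft_force: [-0.2, 0.1, 1.1]
width: 0.0004
```

>>> arm_command --targets '[[[0,0.001,0,0,0,0],[0,0.0008,0,0,0,0],[0,0,0,0,0,0],[0,0,0,0,0,0]]]'

```text
time: 20.67
ee_pos: [0.4821, 0.1325, 0.2514]
eef_rot: [0.5, 0.5, -0.5, -0.5]
ft_force: [0.1, 0.2, -0.6]
width: 0.0004
```

>>> arm_command --targets '[[[0,0.0005,0,0,0,0],[0,0.0005,0,0,0,0],[0,0,0,0,0,0],[0,0,0,0,0,0]]]'

```text
time: 21.0
ee_pos: [0.4821, 0.1324, 0.2504]
eef_rot: [-0.5, -0.5, 0.5, 0.5]
ft_force: [-1.0, -0.2, 0.1]
width: 0.0002
```

No contact at 0.2504, so the knob top is at or below its home height. One light press to confirm.

>>> arm_command --targets '[[[0,0.0005,0,0,0,0],[0,0.0005,0,0,0,0],[0,0,0,0,0,0],[0,0,0,0,0,0]]]'

```text
time: 21.33
ee_pos: [0.4822, 0.1325, 0.2495]
eef_rot: [0.5, 0.5, -0.5, -0.5]
ft_force: [-0.3, -0.9, 1.7]
width: 0.0006
```

>>> arm_command --targets '[[[0,0.0005,0,0,0,0],[0,0.0005,0,0,0,0],[0,0,0,0,0,0],[0,0,0,0,0,0]]]'

```text
time: 21.67
ee_pos: [0.4823, 0.1326, 0.2494]
eef_rot: [0.5, 0.501, -0.5, -0.499]
ft_force: [-3.0, -1.5, 9.3]
width: 0.0001
```

The contact is firm at z 0.2495, and 9 N (more than the 4 N drag) moves nothing, so the knob is home. Lifting clear for a final look.

>>> arm_command --targets '[[[0,-0.005,0,0,0,0],[0,-0.01,0,0,0,0],[0,-0.015,0.001,0,0,0],[0,-0.015,0.002,0,0,0],[0,-0.015,0.002,0,0,0],[0,-0.015,0.002,0,0,0],[0,-0.005,0,0,0,0],[0,0,0,0,0,0],[0,0,0,0,0,0],[0,0,0,0,0,0]]]'

```text
time: 22.5
ee_pos: [0.4749, 0.1323, 0.3276]
eef_rot: [-0.499, -0.5, 0.501, 0.5]
ft_force: [-0.1, 0.7, 0.6]
width: 0.0006
```

```bash
python3 look.py v9
python3 - <<'E'
import cv2
d=cv2.imread("pics/v9w.png"); cv2.imwrite("pics/z9.png",cv2.resize(d[170:285,250:420],None,fx=4.6,fy=4.6,interpolation=cv2.INTER_CUBIC))
E
```

```text
22.5 [0.4749 0.1323 0.3276] yaw 90.09 F [-0.1  0.7  0.6] T [ 0.1   -0.101 -0.013] w 0.0005616737584597841 q7 1.184214178077978
```

View pics/z9.png

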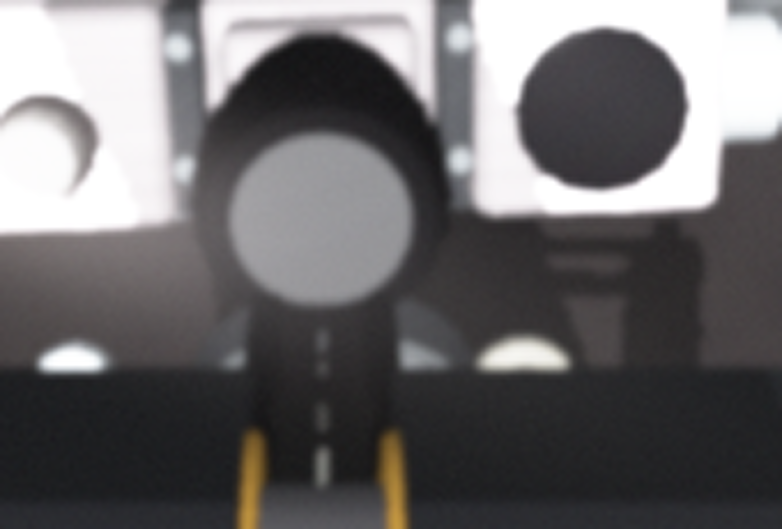

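The shut fingers hide the dial here, at about (320,400). The scene and side views will show it.

View pics/v9.png

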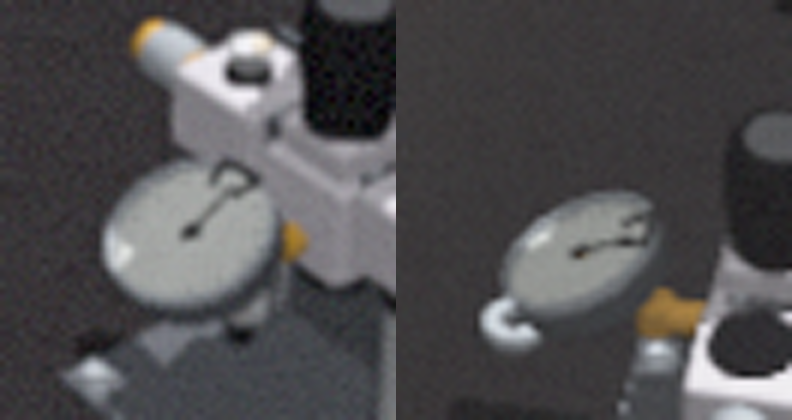

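The needle is unchanged: scene tip at about (230,190), side tip at about (630,241). It is still between the tabs, and the arm touches nothing. Handing in.

```bash
python3 -c "
from bench import r
print(r.close_job())"
```

```text
the job is handed in; nothing more can be done
None
```

The regulator is set and locked with the needle between the marker's tabs, and I handed the job in at about 22.5 s.

- **What I did:** I pulled the knob up about 7.5 mm and turned it clockwise about 95°. The first light push stopped on a tooth at about 10 N, so I eased it counter-clockwise and found no gap. It dropped in on the clockwise side at about 104° of total turn. The highest downward force was about 17 N.
- **Needle:** From the wrist camera with the gripper clear, it measured -173.3°, with the tabs at -156.4° and +170.3°, so it is in the middle. After that I pressed lightly on the knob top. The closed fingers hid the dial from the wrist camera after that, but the scene and side pictures showed the needle unchanged.
- **Knob home:** The image comparison with the start pictures hinted that it stood about 1 mm proud, close to the noise. The touch test disagreed: closed fingers met the top at z 0.2495 (nominal 0.2505), and 9 N did not move it, against its 4 N drag. I took the touch test as correct.
- **Everything else:** I did not touch the gauge. I saw no sign that anything else on the bench moved, but I made no separate check of each item.

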